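# Put the foil cups away and close the stayed chest

### The arm

A 6-joint arm with a two-finger parallel gripper is mounted at the origin on a cart in front of the work surface, level with it; the furniture and walls round the work are solid. World frame = base frame: x ahead of the robot, y to its left, z up, the work surface at z = 0. Lengths are in m, angles in rad, forces in N, time in s.
With the tool pointing down it reaches from about 0.25 to 0.725 m from the base axis. Payload 4 kg.
Tool frame: the origin (TCP) lies midway between the tips of the shut fingers; the grasp point (between the pads) lies bot.pinch_z behind it (bot.pinch_z is the distance from the TCP to the grasp point, in m); z points along the fingers, y is the line along which they close (so a half turn about z gives the same grasp; the last joint's range is limited). The gripper opens to 85 mm and grips with 20 to 120 N. Pads are 22 mm wide; open, the fingers measure 114 mm over their backs; the gripper's body (76 mm by 85 mm) begins 54 mm behind the grasp point. The pads swing forward as they close: fully open they stand 13 mm farther back than shut.
Start: joints at [1.107, 0.241, 0.005, 1.335, 0, 1.571], TCP at [0.224, 0.447, 0.231] pointing down, gripper open.
Joint ranges: [-2.72, 2.72], [-1.05, 1.87], [-1.09, 1.28], [-1.99, 2.15], [-1.42, 1.44], [-3.14, 3.14]. Speed limits (rad/s): [2.79, 2.79, 3.14, 3.14, 3.14, 3.14].

### API

Orientations are given as a unit quaternion [x, y, z, w].
In Python, from workcell import bot, viewer, workorder gives the robot as it stands (bot), with the cameras (viewer) and the job (workorder).
- The arm moves only by the tool nudge_tcp, called after "Call:" by a JSON object that holds its "name" and its "arguments", one argument or row to a line. Schema: {"type":"object","properties":{"motion":{"type":"array","items":{"type":"array","items":{"type":"number"},"minItems":7,"maxItems":7},"minItems":1,"maxItems":10},"only":{"type":"string"},"quiet":{"type":"boolean"},"lines":{"type":"string"}},"required":["motion"],"additionalProperties":false}. motion is a list of rows, 1 to 10 of them, each of 7 numbers: a rotation vector rx, ry, rz in units of 0.1 rad, then dx, dy, dz in units of 25 mm, then the finger opening in m; each row is the pose to reach, as a shift and turn from the pose commanded when the call began, along the tool's axes at that moment; what a row does not reach only later rows make up. A row lasts 1/8 s, in which the tool goes at most 0.0625 m and 0.188 rad, less where a joint would pass 70% of its speed; a pose out of reach is approached as far as the arm can. The fingers move at their own pace and stop on an object; the grip force is fixed at half the most. Time passes only in rows, so rows that do not move let the fingers close. The tool returns the time, the measured TCP pose, the force, the opening and the grip force at its end. only (a regular expression) keeps the lines of the reply that match it, lines (a string "A,B") keeps lines A to B, and quiet returns only ok. Input that does not fit is refused with a message, and nothing moves.
- bot.get_obs(): the state, without advancing time (a new reading comes with each control period).
- viewer.camera(name): name is "side" or "top"; returns the picture (420x560x3 uint8, red, green, blue); there is no depth.
- viewer.calibration(name): a dict with "mtx" (3x3 intrinsics, pixels), "k1" (the pictures are not rectified: a ray, as slopes to the right and down, at radius r is drawn at 1 + k1 r^2 times it, then the intrinsics apply), "R" (3x3) and "t" (3): a world point X has camera coordinates R X + t. Camera axes: x right, y down, z forward; pixel columns grow to the right and rows downward; lengths in m; the calibration is good to about 2 mm. A picture is of the moment at which its call begins. calibration takes no time and is no camera call.
- workorder.job_done(): hands the job in; it is judged then, once.
The state is a dict: "clock": time; "joint_pos": joint angles; "joint_vel": joint speeds; "tau": joint torques, N m; "eef_pos": TCP position; "tool_rot": TCP orientation; "ft_force": force on the tool from outside, world axes, zero at the start; "ft_torque": the same for the moment, N m; "grip_width": finger opening in m; "grasp_force": force on a finger pad.
Only numpy, scipy, OpenCV 4.12 (cv2) and the standard library are available. Lean on these libraries where they do the work, as an engineer would, in place of code of your own. Each camera call takes 0.05 s, during which the arm holds its last target. There are 200 camera calls.

### The job

Put the stack of foil cups away in the open steel chest, standing upright on its floor beside the label block and clear of the stay, and let go of it. Then unlock the lid's folding stay by pushing its knee in towards the lid hinge while the lid is still standing up, and gently lower the lid until it is fully shut, without forcing or slamming it. Do not knock over or shift the timer and the sauce bottles.

Things in the scene. Friction and masses are not known exactly. Their poses are not given: they have to be found in the camera images.
- foil_cups: nested stack of pale fluted foil cups, standing, round, 60 mm across the top (narrower below) and 49 mm high, 30 g; origin at the centre of its underside; z up its axis. Stands on the worktop to the left or the right of the chest, the timer on the other side.
- chest: open steel chest fixed to the worktop, 220 (x) by 320 (y) by 90 mm high, walls and floor 6 mm thick; origin at the centre of its underside, x towards its back, z up. Its lid, hinged at the back, starts 70 degrees open: it leans forward over the back of the chest, free edge about 0.31 m above the worktop, propped by a folding two-bar stay inside the left (+y) wall.
- knee_pin (a point): middle of the thumb pin at the stay's knee: steel, 14 mm thick, 38 mm long along the chest's y, reaching inwards from the bars. Locked, the knee stands 9 mm in front of the straight line, against a stop. Pushed towards the hinge (chest +x, somewhat down) with some 5 to 15 N it passes straight and folds, swinging with the lower bar back and down about its pivot.
- stay_knee (a joint): fold of the stay's knee, rad: 0 locked, 0.2 straight, about 2.9 with the lid shut; it stays where it is left
- lid (a joint): how far the lid is lowered, rad: 0 as found (70 degrees open), 1.22 fully shut on the rim. The hinge is stiff (0.5 N m friction): the lid stays where it is left and takes some 1 to 5 N at its free edge to lower; folding the knee draws it down a little. While the stay is locked the lid will not go down.
- lid_edge (a point): middle of the lid's free edge, on its outer face; the lid is a steel sheet 6 mm thick, 332 mm wide, reaching 234 mm from the hinge line, with a lip turned 11 mm down along the free edge
- label_block: flat pad of paper labels 44 by 61 by 15 mm lying on the chest's floor; origin at the centre of its underside, 61 mm along its y
- timer: white kitchen timer, 62 by 62 by 42 mm, on the worktop; origin at the centre of its underside
- sauce_1: red sauce bottle, 54 mm thick and 200 mm high, standing to the right; origin at the centre of its underside
- sauce_2: yellow sauce bottle, 54 mm thick and 200 mm high, standing to the right; origin at the centre of its underside
- lid_hinge (a point): middle of the lid's hinge line, which runs along the chest's y at chest x = +110, z = +92 mm; axes as the chest's
- stay_pivot (a point): pivot of the stay's lower bar inside the left wall, at chest x = -25, y = +132, z = +47 mm. The lower bar runs 92 mm from here up to the knee; the upper bar, as long, from the knee to the lid, 135 mm from the hinge line and 15 mm under the lid. With the lid shut the stay lies folded back along the left wall, about 60 mm above the worktop.

How it is judged:
By the outcome, as a careful person would: the job done as asked, in the order asked, and still so for the second after the job is handed in, with the robot touching nothing.
It also fails if it takes over 72 s, if anything falls off the work surface, if the arm or the gripper's body presses on something with over 40 N, if the wrist force passes 120 N, or if a joint passes its speed limit or range.

## Working session

There is one attempt and no reset: what is moved stays moved. The work goes in short steps, Python scripts to look and compute and a tool call to move; the robot and the scene stay as the last step left them, time stands still between calls to the robot, and variables do not carry over. Pictures are saved under pics/ and viewed, at most 10 in all, crops included, and the job is handed in when it is done.

```bash
ls; mkdir -p pics
```

Run:
```python
from workcell import bot, viewer, workorder
import cv2,numpy as np
for n in("side","top"):
    cv2.imwrite(f"pics/{n}0.png",viewer.camera(n)[:,:,::-1])
    c=viewer.calibration(n); print(n,{k:np.round(v,4).tolist() for k,v in c.items()})
    R,t=np.array(c["R"]),np.array(c["t"]); print("pos",-R.T@t)
print(bot.pinch_z,bot.get_obs())
```

```text
pics
workcell.py
side {'mtx': [[469.9021, 0.0, 275.7355], [0.0, 469.9021, 212.5625], [0.0, 0.0, 1.0]], 'k1': -0.16, 'R': [[-0.8381, -0.5452, 0.0183], [-0.2153, 0.2998, -0.9294], [0.5013, -0.7828, -0.3687]], 't': [0.4323, 0.3306, 1.1511]}
pos [-0.14348499  1.03764967  0.72374209]
top {'mtx': [[429.0731, 0.0, 284.0961], [0.0, 429.0731, 205.959], [0.0, 0.0, 1.0]], 'k1': -0.0447, 'R': [[0.1454, -0.9894, -0.002], [-0.9694, -0.142, -0.2001], [0.1977, 0.0311, -0.9798]], 't': [-0.1364, 0.5989, 1.1854]}
pos [ 0.36611635 -0.08669445  1.28102553]
0.0187 {'clock': 0.1, 'joint_pos': array([ 1.10697199e+00,  2.41359698e-01,  3.86086787e-03,  1.33518773e+00,
       -4.14393464e-05,  1.57077757e+00]), 'joint_vel': array([-0.00087543, -0.00166492,  0.00384825, -0.00081062, -0.00049028,
        0.00025661]), 'tau': array([ 2.55726917e-05, -3.73138511e+01,  2.53009593e+01,  1.08446163e-02,
        7.22299455e-05,  2.71396132e-06]), 'eef_pos': array([0.22344652, 0.44666756, 0.23049168]), 'tool_rot': array([ 2.29829669e-01,  9.73230409e-01, -9.24574432e-04, -1.97068163e-04]), 'ft_force': array([ 1.07306847, -0.12523715,  0.12528511]), 'ft_torque': array([-0.07508477, -0.00207394, -0.0011423 ]), 'grasp_force': 0.0, 'grip_width': 0.08529468170605348}
```

View pics/side0.png

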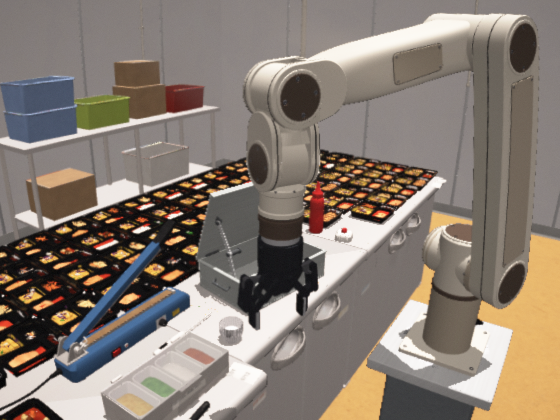

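View pics/top0.png

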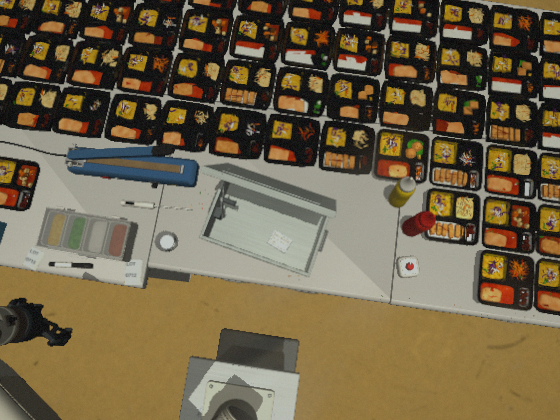

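The side view shows the cups at about (231,328), the chest behind the gripper, the stay at about (225,235), and the timer at (344,235). The top view shows the cups at (167,242), the chest turned by about 15°, the label block at (281,240), and the stay at about (220,205). I'll enlarge the crops next.

Run:
```python
import cv2
a=cv2.imread("pics/top0.png")[150:290,140:350]; b=cv2.imread("pics/side0.png")[170:350,180:340]
cv2.imwrite("pics/top0c.png",cv2.resize(a,(798,532),interpolation=cv2.INTER_CUBIC))
cv2.imwrite("pics/side0c.png",cv2.resize(b,(528,594),interpolation=cv2.INTER_CUBIC))
```

```text
(no output)
```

View pics/top0c.png

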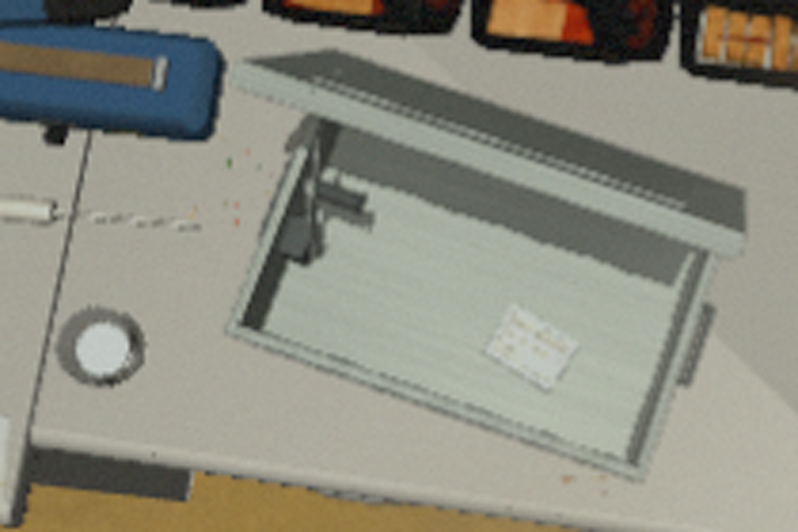

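View pics/side0c.png

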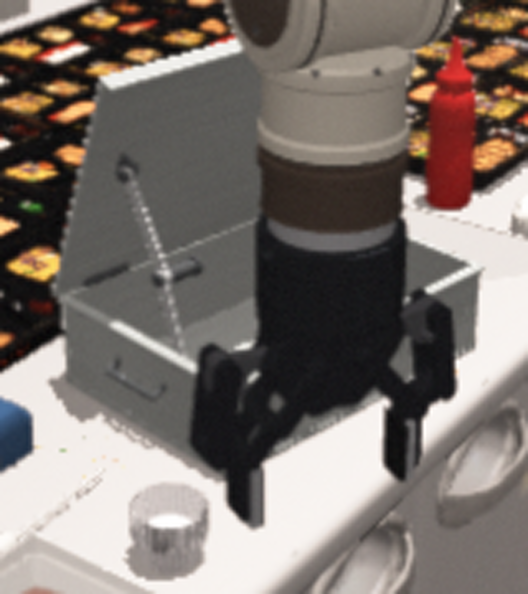

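The top crop (3.8x) shows the cups' rim at (100,346), the rim corners at (228,330) and (645,478), the knee pin at (320–370, 190–220), and the label block at (531,347). The side crop (3.3x) shows the cups' rim at (170,508) and the pin at (160–200, 265–275).

Create h.py:
```python
from workcell import bot, viewer, workorder
import numpy as np, cv2
from scipy.spatial.transform import Rotation as Ro
def cal(n): 
    c=viewer.calibration(n); return [np.array(c[k],float) for k in("mtx","R","t")]+[np.array([float(c["k1"]),0,0,0])]
C={n:cal(n) for n in("side","top")}
def ray(n,p):
    K,R,t,d=C[n]; s=cv2.undistortPoints(np.array([[p]],float),K,d)[0,0]
    return -R.T@t, R.T@np.r_[s,1]
def onz(n,p,z): o,d=ray(n,p); return o+d*(z-o[2])/d[2]
def tri(ps,pt):
    a,u=ray("side",ps); b,v=ray("top",pt); s=np.linalg.lstsq(np.c_[u,-v],b-a,rcond=None)[0]
    P,Q=a+u*s[0],b+v*s[1]; return (P+Q)/2,np.linalg.norm(P-Q)
def proj(n,X):
    K,R,t,d=C[n]; return cv2.projectPoints(np.atleast_2d(np.array(X,float)),cv2.Rodrigues(R)[0],t,K,d)[0][:,0]
T=lambda u,v:(140+(u+.5)/3.8-.5,150+(v+.5)/3.8-.5)
S=lambda u,v:(180+(u+.5)/3.3-.5,170+(v+.5)/3.3-.5)
```

Run:
```python
from h import *
np.set_printoptions(precision=4,suppress=True)
fl,fr=onz("top",T(230,330),.09),onz("top",T(643,476),.09)
print("FL,FR",fl,fr,np.linalg.norm(fl-fr))
yv=(fl-fr)/np.linalg.norm(fl-fr); yaw=np.arctan2(-yv[0],yv[1]); xv=np.array([np.cos(yaw),np.sin(yaw),0]); 
o=(fl+fr)/2+.11*xv; o[2]=0; print("yaw",yaw,"chest",o)
# triangulate corners
print("FLtri? side corner BL", tri(S(62,297),T(290,145)))
knee=tri(S(180,270),T(345,203)); print("knee",knee)
R=Ro.from_euler("z",yaw).as_matrix()
print("knee in chest",R.T@(knee[0]-o))
th=np.radians(70)
# lid in chest frame: along direction from hinge: (-cos70, sin70), under normal: 
h=np.array([.11,.092]);
for ang in (70,):
    a=np.radians(ang); dl=np.array([-np.cos(a),np.sin(a)]); nu=np.array([-np.sin(a),-np.cos(a)])
    att=h+.135*dl+.015*nu; piv=np.array([-.025,.047]); D=np.linalg.norm(att-piv); print("att",att,"D",D)
    m=(att+piv)/2; u=(att-piv)/D; hgt=np.sqrt(max(0,.092**2-D*D/4)); k=m+hgt*np.array([-u[1],u[0]]); print("knee pred xz",k,hgt)
    e=h+.234*dl; print("edge",e)
    E_=R@np.array([e[0],0,e[1]])+o; print("edge world",E_,"proj top",proj("top",[R@np.array([e[0],s*.166,e[1]])+o for s in(1,-1)]))
print("exp T", T(232,62),T(747,240))
print("rim centre tri",tri(S(170,508),T(100,346)),"base on z0 side",onz("side",S(168,566),0))
print("label",onz("top",T(531,347),.021),[onz("top",T(*p),.021) for p in((512,305),(578,350),(550,390),(485,345))])
print("label in chest",R.T@(onz("top",T(531,347),.021)-o))
c=tri(S(170,508),T(100,346))[0]; print("cups in chest",R.T@(c-o))
for nm,p in(("timer",(408,266)),):print(nm,onz("top",p,.042))
```

```text
FL,FR [0.4861 0.1709 0.09  ] [ 0.4251 -0.1443  0.09  ] 0.32097436520947326
yaw -0.1912685667573063 chest [ 0.5636 -0.0076  0.    ]
FLtri? side corner BL (array([0.6454, 0.1612, 0.1101]), np.float64(0.044986835998405014))
knee (array([0.5886, 0.0989, 0.1322]), np.float64(0.009155968077518964))
knee in chest [0.0043 0.1093 0.1322]
att [0.0497 0.2137] D 0.1827105602056312
knee pred xz [0.0024 0.1348] 0.010872570870594631
edge [0.03   0.3119]
edge world [ 0.593  -0.0133  0.3119] proj top [[201.5513 167.6386]
 [335.8824 213.4739]]
exp T (200.68421052631578, 165.94736842105263) (336.2105263157895, 212.78947368421052)
rim centre tri (array([0.4653, 0.2788, 0.0419]), np.float64(0.0028053818405292708)) base on z0 side [0.4591 0.2931 0.    ]
label [ 0.5141 -0.0483  0.021 ] [array([ 0.5445, -0.0287,  0.021 ]), array([ 0.5171, -0.0847,  0.021 ]), array([ 0.4832, -0.0677,  0.021 ]), array([ 0.5104, -0.0127,  0.021 ])]
label in chest [-0.0408 -0.0493  0.021 ]
cups in chest [-0.1509  0.2625  0.0419]
timer [ 0.4933 -0.4257  0.042 ]
```

Add to h.py:
```python
np.set_printoptions(precision=4,suppress=True)
YAW=-.1913; O=np.array([.5636,-.0076,0]); RC=Ro.from_euler("z",YAW).as_matrix()
ch=lambda *p: O+RC@np.array(p)                 # chest -> world
def tool(zc,yc):                                # tool axes given in chest frame
    z=np.array(zc,float);z/=np.linalg.norm(z);y=np.array(yc,float);y-=z*(y@z);y/=np.linalg.norm(y)
    return RC@np.c_[np.cross(y,z),y,z]
def delta(P,R):                                 # tool-axes shift & turn from now
    s=bot.get_obs(); R0=Ro.from_quat(s["tool_rot"]).as_matrix()
    print("rotvec",Ro.from_matrix(R0.T@R).as_rotvec(),"shift",R0.T@(np.array(P)-s["eef_pos"]))
def st():
    s=bot.get_obs(); print("t",s["clock"],"J",s["joint_pos"],"F",s["ft_force"]); print("tcp chest",RC.T@(s["eef_pos"]-O))
```

Run:
```python
from h import *
a,b=onz("top",T(100,346),.049),onz("side",S(170,508),.049); print(a,b)
for p in ((56,346),(145,346)): print(onz("top",T(*p),.049))
for p in ((130,508),(209,508)): print(onz("side",S(*p),.049))
m=(a+b)/2; print("cup",m)
delta([m[0],m[1],.13],tool([0,0,-1],[0,1,0]))
```

```text
[0.4636 0.2759 0.049 ] [0.4604 0.287  0.049 ]
[0.4586 0.3093 0.049 ]
[0.4686 0.2418 0.049 ]
[0.4846 0.3042 0.049 ]
[0.4368 0.2704 0.049 ]
cup [0.462  0.2815 0.049 ]
rotvec [-0.0019 -0.0002 -0.2725] shift [-0.2872 -0.0408  0.1006]
```

The two views of the cups disagree by 11 mm, so I'll look closer.

Run:
```python
import cv2,numpy as np
a=cv2.imread("pics/top0.png")[220:265,145:190]; b=cv2.imread("pics/side0.png")[308:353,208:253]
cv2.imwrite("pics/cups.png",np.hstack([cv2.resize(x,(396,396),interpolation=cv2.INTER_NEAREST) for x in(a,b)]))
```

```text
(no output)
```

View pics/cups.png

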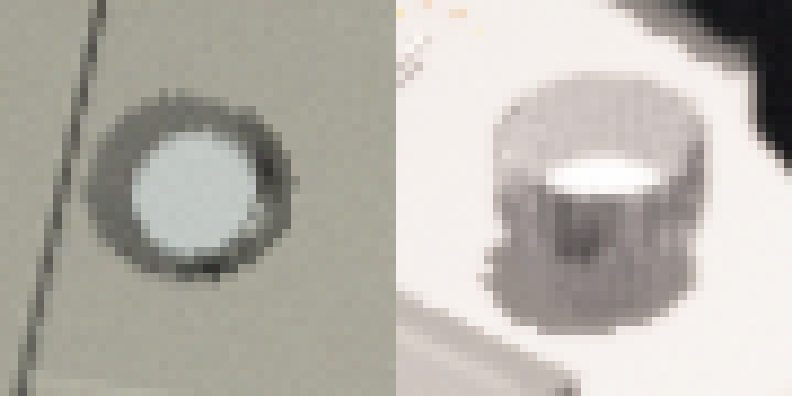

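The rim in side is centred on (602−396,133) in the crop. In top it runs from about 105 to 293 and 97 to 278, with a shadow on its left. I'll check the camera agreement on known chest points.

Run:
```python
from h import *
t=lambda u,v:(145+(u+.5)/8.8-.5,220+(v+.5)/8.8-.5); s=lambda u,v:(208+(u+.5)/8.8-.5,308+(v+.5)/8.8-.5)
ps,pt=s(206,133),t(197,188); print(ps,pt,tri(ps,pt)); print(onz("side",ps,.049),onz("top",pt,.049))
a=np.radians(70); e=(.11-.234*np.cos(a),.092+.234*np.sin(a))
print("side: lid edge left",proj("side",ch(e[0],.166,e[1])),"seen",S(103,80))
print("side: BL rim",proj("side",ch(.11,.16,.09)),"seen",S(62,300))
print("side: FL rim",proj("side",ch(-.11,.16,.09)))
print("side knee",proj("side",ch(.0024,.109,.1348)),S(180,270)); print("top knee",proj("top",ch(.0024,.109,.1348)),T(345,203))
print("side FR rim",proj("side",ch(-.11,-.16,.09)),S(485,270))
print("TCP side",proj("side",bot.get_obs()["eef_pos"]),"top",proj("top",bot.get_obs()["eef_pos"]))
```

```text
(230.9659090909091, 322.67045454545456) (166.9431818181818, 240.92045454545453) (array([0.4662, 0.2763, 0.0425]), np.float64(0.005504668139003588))
[0.4632 0.2842 0.049 ] [0.4633 0.2729 0.049 ]
side: lid edge left [[212.2128 193.9946]] seen (210.86363636363637, 193.8939393939394)
side: BL rim [[199.1288 258.4151]] seen (198.43939393939394, 260.56060606060606)
side: FL rim [[250.4778 286.2443]]
side knee [[236.2867 251.2319]] (234.1969696969697, 251.46969696969697)
top knee [[229.5069 201.9883]] (230.42105263157896, 203.05263157894737)
side FR rim [[326.3656 249.0261]] (326.6212121212121, 251.46969696969697)
TCP side [[278.9345 326.1767]] top [[ 57.472  319.1095]]
```

The rows are not in the units I measure in: shifts go in units of 25 mm and turns go in units of 0.1 rad. I convert before sending: -0.2897 m is -11.588, 0.1006 m is 4.024, -0.2725 rad is -2.725.

Call:
{"name": "nudge_tcp", "arguments": {
  "motion": [
    [0,0,-2.725,-11.588,-1.74,4.024,0.085],
    [0,0,-2.725,-11.588,-1.74,4.024,0.085],
    [0,0,-2.725,-11.588,-1.74,4.024,0.085],
    [0,0,-2.725,-11.588,-1.74,4.024,0.085],
    [0,0,-2.725,-11.588,-1.74,4.024,0.085],
    [0,0,-2.725,-11.588,-1.74,4.024,0.085],
    [0,0,-2.725,-11.588,-1.74,4.024,0.085]
  ]
}}

```text
clock: 0.98
eef_pos: [0.4629, 0.2783, 0.1301]
tool_rot: [0.096, 0.995, -0.0, -0.001]
ft_force: [-0.5, -0.6, 0.0]
grip_width: 0.0851
grasp_force: 0.0
```

Run:
```python
from h import *
st(); delta([.463,.278,.016],tool([0,0,-1],[0,1,0]))
i=viewer.camera("top")[:,:,::-1]; j=viewer.camera("side")[:,:,::-1]
cv2.imwrite("pics/g1.png",np.hstack([cv2.resize(i[190:290,110:240],(400,308)),cv2.resize(j[240:370,170:300],(400,308*1))]))
```

```text
t 0.975 J [ 0.541   0.3842 -0.0657  1.1227  0.0005  0.7333] F [-0.4839 -0.6322  0.0017]
tcp chest [-0.1532  0.2615  0.1301]
rotvec [-0.0008 -0.0016 -0.001 ] shift [-0.0003 -0.0002  0.1141]
```

View pics/g1.png

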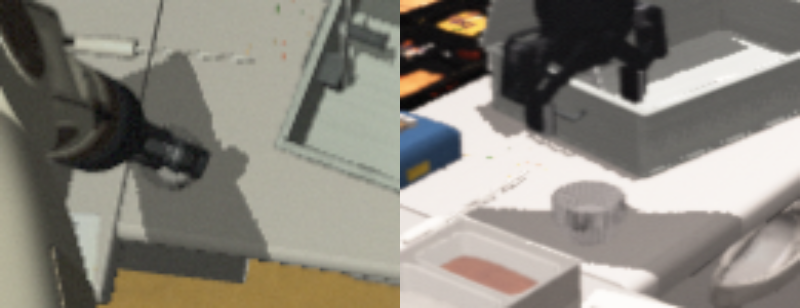

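The gripper is over the cups in both views. In side it sits about 2 px to the left, so I'll shift 3 mm to −y, then descend and close.

Call:
{"name": "nudge_tcp", "arguments": {
  "motion": [
    [0,0,0,0,-0.12,2,0.085],
    [0,0,0,0,-0.12,3.6,0.085],
    [0,0,0,0,-0.12,4.56,0.085],
    [0,0,0,0,-0.12,4.56,0.085],
    [0,0,0,0,-0.12,4.56,0.04],
    [0,0,0,0,-0.12,4.56,0.04],
    [0,0,0,0,-0.12,4.56,0.04],
    [0,0,0,0,-0.12,4.56,0.04],
    [0,0,0,0,-0.12,4.56,0.04]
  ]
}}

```text
clock: 2.2
eef_pos: [0.4642, 0.277, 0.0192]
tool_rot: [0.095, 0.995, 0.002, 0.002]
ft_force: [-1.0, 0.7, 6.5]
grip_width: 0.0579
grasp_force: 64.5
```

Call:
{"name": "nudge_tcp", "arguments": {
  "motion": [
    [0,0,0,0,0,-2,0.04],
    [0,0,0,0,0,-4,0.04],
    [0,0,0,0,0,-5.6,0.04],
    [0,0,0,0,0,-5.6,0.04]
  ]
}}

```text
clock: 2.7
eef_pos: [0.4655, 0.2774, 0.1618]
tool_rot: [0.096, 0.995, 0.003, 0.004]
ft_force: [0.2, 1.0, -0.8]
grip_width: 0.0579
grasp_force: 64.4
```

Run:
```python
from h import *
st(); delta(ch(-.055,.035,.16),tool([0,0,-1],[0,1,0])); delta(ch(-.055,.035,.025),tool([0,0,-1],[0,1,0]))
```

```text
t 2.7 J [ 0.5374  0.3537 -0.0237  1.1831  0.0001  0.7287] F [ 0.1851  1.0031 -0.8195]
tcp chest [-0.1505  0.2611  0.1618]
rotvec [ 0.0069  0.0077 -0.    ] shift [-0.0955 -0.2261  0.001 ]
rotvec [ 0.0069  0.0077 -0.    ] shift [-0.0945 -0.2271  0.136 ]
```

Call:
{"name": "nudge_tcp", "arguments": {
  "motion": [
    [0,0,0,-3.8,-9.04,0,0.04],
    [0,0,0,-3.8,-9.04,0,0.04],
    [0,0,0,-3.8,-9.04,0,0.04],
    [0,0,0,-3.8,-9.04,0,0.04],
    [0.07,0.07,0,-3.8,-9.04,0,0.04],
    [0.07,0.07,0,-3.8,-9.04,0,0.04]
  ]
}}

```text
clock: 3.45
eef_pos: [0.5126, 0.0359, 0.1561]
tool_rot: [0.096, 0.995, -0.003, -0.004]
ft_force: [-0.1, -0.1, -0.6]
grip_width: 0.0581
grasp_force: 64.4
```

Run:
```python
from h import *
st(); delta(ch(-.055,.035,.025),tool([0,0,-1],[0,1,0]))
i=viewer.camera("top")[:,:,::-1]; j=viewer.camera("side")[:,:,::-1]
cv2.imwrite("pics/g2.png",np.hstack([cv2.resize(i[150:290,180:340],(400,350)),cv2.resize(j[180:320,180:340],(400,350))]))
```

```text
t 3.45 J [ 0.0725  0.3204 -0.0875  1.1727 -0.0043  0.2645] F [-0.0815 -0.1131 -0.646 ]
tcp chest [-0.0583  0.033   0.1561]
rotvec [-0.0068 -0.0084 -0.0007] shift [-0.0044  0.0029  0.131 ]
```

View pics/g2.png

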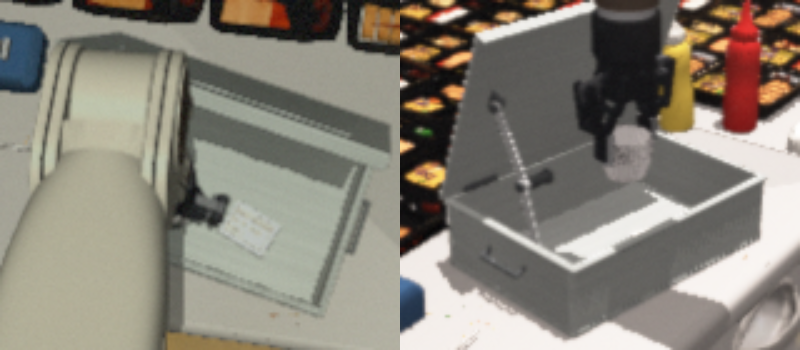

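The cups are held level over the chest. The label block sits to the right, so I'll place them at chest y≈0.042 for clearance.

Scaled: 0.01 m is 0.4, 0.128 m is 5.12, -0.008 rad is -0.08.

Call:
{"name": "nudge_tcp", "arguments": {
  "motion": [
    [-0.07,-0.08,0,-0.16,0.4,1.6,0.04],
    [-0.07,-0.08,0,-0.16,0.4,3.2,0.04],
    [-0.07,-0.08,0,-0.16,0.4,4.4,0.04],
    [-0.07,-0.08,0,-0.16,0.4,4.88,0.04],
    [-0.07,-0.08,0,-0.16,0.4,5.12,0.04],
    [-0.07,-0.08,0,-0.16,0.4,5.12,0.04],
    [-0.07,-0.08,0,-0.16,0.4,5.12,0.04]
  ]
}}

```text
clock: 4.42
eef_pos: [0.5189, 0.0443, 0.0298]
tool_rot: [0.095, 0.995, 0.0, 0.002]
ft_force: [-0.3, 0.3, -0.1]
grip_width: 0.0583
grasp_force: 64.4
```

```bash
python3 -c "from h import *;st()"
```

```text
t 4.425 J [ 0.0853  0.456  -0.2535  0.858  -0.0003  0.2765] F [-0.2785  0.3192 -0.1241]
tcp chest [-0.0538  0.0425  0.0298]
```

Scaled: 0.004 m is 0.16, 0.002 m is 0.08.

Call:
{"name": "nudge_tcp", "arguments": {
  "motion": [
    [0,0,0,0,0,0.08,0.04],
    [0,0,0,0,0,0.16,0.04],
    [0,0,0,0,0,0.16,0.04]
  ]
}}

```text
clock: 4.8
eef_pos: [0.5181, 0.0441, 0.0251]
tool_rot: [0.096, 0.995, 0.0, 0.001]
ft_force: [-0.9, 0.0, 3.5]
grip_width: 0.058
grasp_force: 64.7
```

Call:
{"name": "nudge_tcp", "arguments": {
  "motion": [
    [0,0,0,0,0,0.04,0.04],
    [0,0,0,0,0,0.08,0.04],
    [0,0,0,0,0,0.08,0.04]
  ]
}}

```text
clock: 5.18
eef_pos: [0.5183, 0.044, 0.0251]
tool_rot: [0.096, 0.995, 0.0, 0.001]
ft_force: [-5.9, -0.1, 17.8]
grip_width: 0.058
grasp_force: 66.2
```

```bash
python3 -c "from h import *;st()"
```

```text
t 5.175 J [ 0.0851  0.4616 -0.2594  0.8468 -0.0005  0.2766] F [-5.9383 -0.15   17.7718]
tcp chest [-0.0543  0.0421  0.0251]
```

The cups touched the floor at TCP z=0.0251, as predicted. I'll relieve the load and release.

Call:
{"name": "nudge_tcp", "arguments": {
  "motion": [
    [0,0,0,0,0,-0.08,0.04],
    [0,0,0,0,0,-0.08,0.066],
    [0,0,0,0,0,-0.08,0.07],
    [0,0,0,0,0,-0.08,0.07],
    [0,0,0,0,0,-0.08,0.07],
    [0,0,0,0,0,-0.8,0.07],
    [0,0,0,0,0,-2.4,0.07],
    [0,0,0,0,0,-4.8,0.07],
    [0,0,0,0,0,-6.4,0.07],
    [0,0,0,0,0,-6.4,0.07]
  ]
}}

```text
clock: 6.42
eef_pos: [0.5203, 0.0444, 0.1866]
tool_rot: [0.095, 0.995, 0.001, 0.005]
ft_force: [-0.2, -0.6, -1.0]
grip_width: 0.0702
grasp_force: 0.0
```

Run:
```python
from h import *
st()
a=np.radians(35); z=[np.cos(a),0,-np.sin(a)]
R=tool(z,[np.sin(a),0,np.cos(a)]); delta(ch(-.10,.103,.21),R); R=tool(z,[-np.sin(a),0,-np.cos(a)]); delta(ch(-.10,.103,.21),R)
i=viewer.camera("top")[:,:,::-1]; j=viewer.camera("side")[:,:,::-1]
cv2.imwrite("pics/g3.png",np.hstack([cv2.resize(i[150:290,180:340],(400,350)),cv2.resize(j[180:320,180:340],(400,350))]))
```

```text
t 6.425 J [ 0.0853  0.3003 -0.0328  1.2283 -0.0003  0.2766] F [-0.2331 -0.5908 -1.0164]
tcp chest [-0.0524  0.0428  0.1866]
rotvec [-0.7398 -0.7431  1.4395] shift [ 0.0474  0.0602 -0.0237]
rotvec [ 0.7433 -0.74   -1.4416] shift [ 0.0474  0.0602 -0.0237]
```

View pics/g3.png

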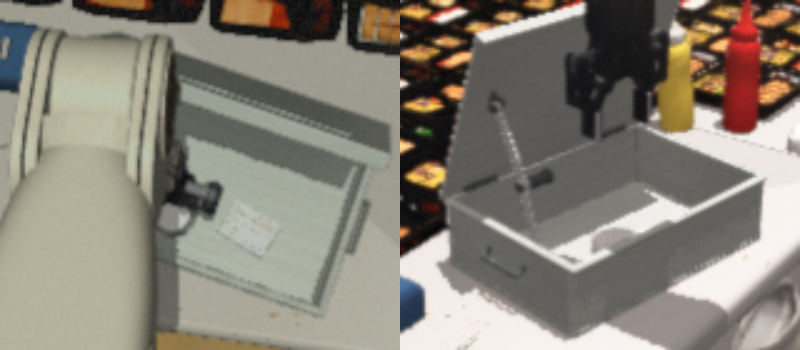

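The cups stand in the chest, with the rim visible at (180,215) in the top crop, and the stay and label are untouched. Next I'll turn the tool to point forward and down at the pin.

Call:
{"name": "nudge_tcp", "arguments": {
  "motion": [
    [-0.74,-0.74,1.44,0.4,0.4,-0.8,0.03],
    [-1.48,-1.49,2.88,0.8,0.8,-0.948,0.01],
    [-2.22,-2.23,4.32,1.2,1.2,-0.948,0.01],
    [-2.96,-2.97,5.76,1.896,1.6,-0.948,0.01],
    [-3.7,-3.72,7.2,1.896,2.408,-0.948,0.01],
    [-4.44,-4.46,8.64,1.896,2.408,-0.948,0.01],
    [-5.18,-5.2,10.08,1.896,2.408,-0.948,0.01],
    [-5.92,-5.95,11.52,1.896,2.408,-0.948,0.01],
    [-6.66,-6.69,12.96,1.896,2.408,-0.948,0.01],
    [-7.398,-7.431,14.395,1.896,2.408,-0.948,0.01]
  ]
}}

```text
clock: 7.78
eef_pos: [0.4808, 0.1111, 0.2044]
tool_rot: [0.687, 0.564, 0.29, 0.355]
ft_force: [-0.6, 0.1, -0.7]
grip_width: 0.0102
grasp_force: 0.0
```

Run:
```python
from h import *
st()
a=np.radians(35); z=np.array([np.cos(a),0,-np.sin(a)])
R=tool(z,[np.sin(a),0,np.cos(a)])
for th in (72.7,65,58,51,45,40):
    t=np.radians(th); p=np.array([-.025+.092*np.cos(t),.103,.047+.092*np.sin(t)])-.005*z; print(th,p); delta(ch(*p),R)
```

```text
t 7.775 J [ 0.5898 -0.1226 -0.9325 -0.0203 -0.615   2.0956] F [-0.6157  0.0842 -0.6638]
tcp chest [-0.1038  0.1008  0.2044]
72.7 [-0.0017  0.103   0.1377]
rotvec [-0.0079  0.0048 -0.0012] shift [0.0028 0.0049 0.1218]
65 [0.0098 0.103  0.1332]
rotvec [-0.0079  0.0048 -0.0012] shift [0.0029 0.008  0.1338]
58 [0.0197 0.103  0.1279]
rotvec [-0.0079  0.0048 -0.0012] shift [0.0029 0.0093 0.1449]
51 [0.0288 0.103  0.1214]
rotvec [-0.0079  0.0048 -0.0012] shift [0.003  0.0093 0.1562]
45 [0.036  0.103  0.1149]
rotvec [-0.0079  0.0048 -0.0012] shift [0.003  0.0082 0.1657]
40 [0.0414 0.103  0.109 ]
rotvec [-0.0079  0.0048 -0.0012] shift [0.0031 0.0065 0.1736]
```

Scaled: 0.09 m is 3.6, 0.05 m is 2, 0.005 rad is 0.05.

Call:
{"name": "nudge_tcp", "arguments": {
  "motion": [
    [-0.08,0.05,0,0.12,0.2,2,0.01],
    [-0.08,0.05,0,0.12,0.2,3.6,0.01],
    [-0.08,0.05,0,0.12,0.2,4.4,0.01],
    [-0.08,0.05,0,0.12,0.2,4.72,0.01],
    [-0.08,0.05,0,0.12,0.2,4.72,0.01]
  ]
}}

```text
clock: 8.4
eef_pos: [0.5795, 0.0957, 0.1404]
tool_rot: [0.684, 0.566, 0.293, 0.355]
ft_force: [-0.6, -0.2, 0.2]
grip_width: 0.0098
grasp_force: 0.0
```

```bash
python3 -c "from h import *;st()"
```

```text
t 8.4 J [ 0.4007  0.2021 -0.888  -0.3875 -0.4715  1.9368] F [-0.5767 -0.1926  0.201 ]
tcp chest [-0.0041  0.1045  0.1404]
```

Scaled: 0.003 m is 0.12, 0.02 m is 0.8.

Call:
{"name": "nudge_tcp", "arguments": {
  "motion": [
    [0,0,0,0,0.04,0.2,0.01],
    [0,0,0,0,0.08,0.4,0.01],
    [0,0,0,0,0.12,0.6,0.01],
    [0,0,0,0,0.16,0.8,0.01]
  ]
}}

```text
clock: 8.9
eef_pos: [0.5992, 0.0931, 0.1341]
tool_rot: [0.683, 0.566, 0.295, 0.355]
ft_force: [-2.1, 0.1, -0.4]
grip_width: 0.0101
grasp_force: 0.6
```

Call:
{"name": "nudge_tcp", "arguments": {
  "motion": [
    [0,0,0,0,0,0.2,0.01],
    [0,0,0,0,0,0.4,0.01]
  ]
}}

```text
clock: 9.15
eef_pos: [0.6073, 0.0916, 0.1281]
tool_rot: [0.683, 0.566, 0.295, 0.355]
ft_force: [-1.1, 1.4, 1.6]
grip_width: 0.0099
grasp_force: 1.3
```

```bash
python3 -c "from h import *;st()"
```

```text
t 9.15 J [ 0.3623  0.273  -0.8504 -0.437  -0.4411  1.909 ] F [-1.1367  1.3754  1.5966]
tcp chest [0.024  0.1057 0.1281]
```

Scaled: 0.02 m is 0.8, 0.015 m is 0.6.

Call:
{"name": "nudge_tcp", "arguments": {
  "motion": [
    [0,0,0,0,0,0.2,0.01],
    [0,0,0,0,-0.02,0.4,0.01],
    [0,0,0,0,-0.04,0.6,0.01],
    [0,0,0,0,-0.06,0.8,0.01]
  ]
}}

```text
clock: 9.65
eef_pos: [0.6223, 0.0887, 0.1152]
tool_rot: [0.683, 0.566, 0.295, 0.355]
ft_force: [-3.7, 3.3, 4.0]
grip_width: 0.0098
grasp_force: 3.0
```

```bash
python3 - <<'E'
from h import *
st()
j=viewer.camera("side")[:,:,::-1]
cv2.imwrite("pics/g4.png",cv2.resize(j[170:310,180:340],(800,600),interpolation=cv2.INTER_CUBIC))
E
```

```text
t 9.65 J [ 0.3423  0.325  -0.8317 -0.4758 -0.4255  1.895 ] F [-3.6629  3.2755  4.0013]
tcp chest [0.0393 0.1057 0.1152]
```

View pics/g4.png

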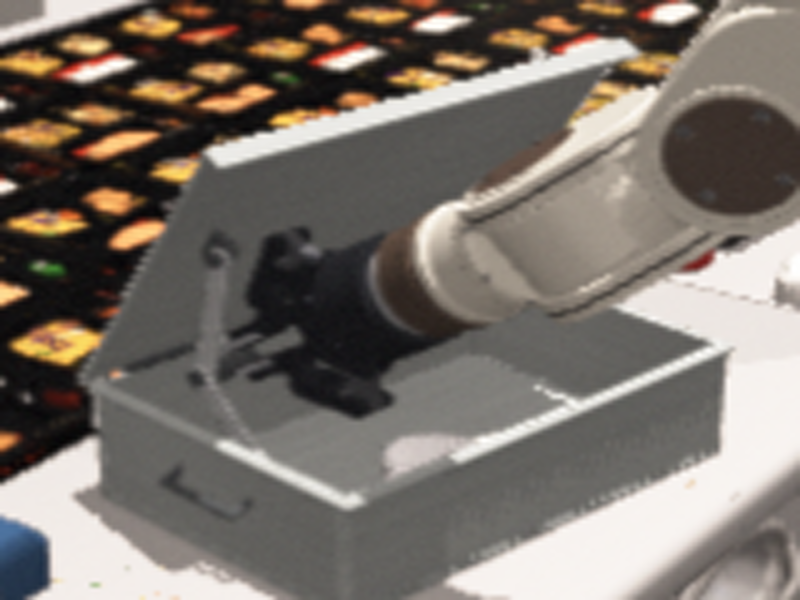

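The stay is past straight and folding. The pin is at about (215,375), and the lid has drawn down, with its corner at (212,158) in the crop. I'll work out the lid angle and back off.

The rows are not in the units I measure in: shifts go in units of 25 mm and turns go in units of 0.1 rad. I convert before sending: -0.1 m is -4, -0.15 m is -6.

Call:
{"name": "nudge_tcp", "arguments": {
  "motion": [
    [0,0,0,0,0,-1.6,0.01],
    [0,0,0,0,0,-4,0.01],
    [0,0,0,0,0,-6,0.0],
    [0,0,0,0,0,-6,0.0]
  ]
}}

```text
clock: 10.2
eef_pos: [0.5001, 0.1114, 0.2035]
tool_rot: [0.683, 0.565, 0.296, 0.356]
ft_force: [0.8, -0.3, -0.2]
grip_width: -0.0001
grasp_force: 0.0
```

```bash
python3 - <<'E'
from h import *
st()
seen=np.array([180+212.5/5-.5,170+158.5/4.286-.5])+[1.3,.1]
for a in range(48,71,2):
    r=np.radians(a); print(a,proj("side",ch(.11-.234*np.cos(r),.166,.092+.234*np.sin(r)))[0]-seen)
R=tool([0,0,-1],[1,0,0]); delta(ch(-.08,.03,.34),R)
E
```

```text
t 10.2 J [ 0.5517 -0.0845 -0.924  -0.0855 -0.5837  2.0511] F [ 0.7911 -0.2779 -0.2289]
tcp chest [-0.0849  0.1048  0.2035]
48 [ 8.2959 11.633 ]
50 [6.68   9.0332]
52 [5.0255 6.5022]
54 [3.3353 4.0441]
56 [1.6126 1.6627]
58 [-0.1394 -0.6384]
60 [-1.9175 -2.8558]
62 [-3.7184 -4.9864]
64 [-5.5391 -7.0273]
66 [-7.3762 -8.9758]
68 [ -9.2266 -10.8295]
70 [-11.0872 -12.5863]
rotvec [ 0.9628 -0.0046  0.0038] shift [-0.0745  0.1147 -0.0743]
```

Scaled: 0.08 m is 3.2, -0.03 m is -1.2, 0.963 rad is 9.63.

Call:
{"name": "nudge_tcp", "arguments": {
  "motion": [
    [1.5,0,0,-1.2,1.6,-1.2,0],
    [3.2,0,0,-2.4,3.2,-2.4,0],
    [5,0,0,-2.98,4.588,-2.972,0],
    [6.8,0,0,-2.98,4.588,-2.972,0],
    [8.6,0,0,-2.98,4.588,-2.972,0],
    [9.63,-0.04,0.04,-2.98,4.588,-2.972,0],
    [9.63,-0.04,0.04,-2.98,4.588,-2.972,0]
  ]
}}

```text
clock: 11.08
eef_pos: [0.4946, 0.0354, 0.336]
tool_rot: [0.773, 0.635, -0.003, -0.003]
ft_force: [-0.6, -0.2, 0.0]
grip_width: 0.0003
grasp_force: 0.0
```

```bash
python3 - <<'E'
from h import *
st()
R=tool([0,0,-1],[1,0,0]); delta(ch(.06,.0,.34),R)
print("lid path chest: a, tcp x,z")
for a in (57.5,50,40,30,20,10,0):
    r=np.radians(a); print(a,.11-.2*np.cos(r)+.004*np.sin(r)+.016,.092+.2*np.sin(r)+.004*np.cos(r))
E
```

```text
t 11.075 J [0.0712 0.2214 0.2495 1.6075 0.0004 1.8374] F [-0.5937 -0.2195  0.0452]
tcp chest [-0.0759  0.0291  0.336 ]
rotvec [-0.0085  0.0018 -0.0041] shift [-0.0286  0.136  -0.0051]
lid path chest: a, tcp x,z
57.5 0.021913644113886757 0.26282748759596447
50 0.0005066558351680354 0.24778003906254176
40 -0.024637738185049454 0.22362169970978377
30 -0.045205080756887756 0.19546410161513775
20 -0.06057044358387903 0.1641627991482774
10 -0.07026695789177388 0.1306688665454349
0 -0.07400000000000001 0.096
```

Call:
{"name": "nudge_tcp", "arguments": {
  "motion": [
    [-0.08,0,0,-1.144,2,-0.2,0],
    [-0.08,0,0,-1.144,4,-0.2,0],
    [-0.08,0,0,-1.144,5.44,-0.2,0],
    [-0.08,0,0,-1.144,5.44,1.6,0],
    [-0.08,0,0,-1.144,5.44,2.92,0],
    [-0.08,0,0,-1.144,5.44,2.92,0]
  ]
}}

```text
clock: 11.82
eef_pos: [0.6185, -0.0182, 0.2585]
tool_rot: [0.772, 0.635, -0.003, -0.001]
ft_force: [0.4, 0.6, -0.2]
grip_width: -0.0
grasp_force: 0.0
```

```bash
python3 - <<'E'
from h import *
st()
R=tool([0,0,-1],[1,0,0]); delta(ch(.022,0,.263),R)
E
```

```text
t 11.825 J [-0.0284  0.4847  0.4291  1.521  -0.0022  1.7362] F [ 0.3858  0.6072 -0.1925]
tcp chest [ 0.0559 -0.      0.2585]
rotvec [-0.0054  0.0031 -0.0025] shift [-0.0001 -0.0339 -0.0043]
```

Scaled: -0.0554 m is -2.216, -0.034 m is -1.36.

Call:
{"name": "nudge_tcp", "arguments": {
  "motion": [
    [0,0,0,0,-0.6,-0.16,0],
    [0,0,0,0,-1,-0.16,0],
    [0,0,0,0,-1.36,-0.16,0],
    [0,0,0,0,-1.64,0.04,0],
    [0,0,0,0,-1.92,0.232,0],
    [0,0,0,0,-2.216,0.428,0]
  ]
}}

```text
clock: 12.58
eef_pos: [0.5655, -0.0064, 0.2534]
tool_rot: [0.772, 0.636, 0.001, 0.003]
ft_force: [1.2, -0.1, 1.5]
grip_width: -0.0002
grasp_force: 0.8
```

Call:
{"name": "nudge_tcp", "arguments": {
  "motion": [
    [0,0,0,0,-0.24,0.22,0],
    [0,0,0,0,-0.5,0.46,0],
    [0,0,0,0,-0.76,0.7,0],
    [0,0,0,0,-1,0.972,0]
  ]
}}

```text
clock: 13.08
eef_pos: [0.5407, -0.0017, 0.2285]
tool_rot: [0.772, 0.636, 0.001, 0.002]
ft_force: [0.2, 0.2, 2.5]
grip_width: -0.0001
grasp_force: 0.7
```

```bash
python3 -c "from h import *;st()"
```

```text
t 13.075 J [-0.002   0.3193  0.1045  1.3516 -0.0019  1.7611] F [0.2115 0.1803 2.4626]
tcp chest [-0.0236  0.0015  0.2285]
```

The lid is moving with about 2.5 N, as expected. I'll continue along the arc.

Call:
{"name": "nudge_tcp", "arguments": {
  "motion": [
    [0,0,0,0,-0.22,0.28,0],
    [0,0,0,0,-0.44,0.56,0],
    [0,0,0,0,-0.64,0.84,0],
    [0,0,0,0,-0.824,1.12,0],
    [0,0,0,0,-1,1.44,0],
    [0,0,0,0,-1.16,1.76,0],
    [0,0,0,0,-1.32,2.08,0],
    [0,0,0,0,-1.44,2.38,0]
  ]
}}

```text
clock: 14.08
eef_pos: [0.5058, 0.005, 0.1687]
tool_rot: [0.772, 0.636, 0.001, 0.002]
ft_force: [-0.3, -0.2, 0.5]
grip_width: -0.0
grasp_force: 0.5
```

Call:
{"name": "nudge_tcp", "arguments": {
  "motion": [
    [0,0,0,0,-0.12,0.28,0],
    [0,0,0,0,-0.22,0.56,0],
    [0,0,0,0,-0.3,0.84,0],
    [0,0,0,0,-0.36,1.12,0],
    [0,0,0,0,-0.388,1.36,0]
  ]
}}

```text
clock: 14.7
eef_pos: [0.4966, 0.0068, 0.1348]
tool_rot: [0.772, 0.636, 0.001, 0.002]
ft_force: [-0.6, -0.2, -0.2]
grip_width: -0.0001
grasp_force: 0.4
```

```bash
python3 -c "from h import *;st()"
```

```text
t 14.7 J [ 0.0149  0.2956 -0.1823  1.0886 -0.002   1.7781] F [-0.6168 -0.156  -0.2411]
tcp chest [-0.0685  0.0014  0.1348]
```

Scaled: 0.025 m is 1, 0.02 m is 0.8.

Call:
{"name": "nudge_tcp", "arguments": {
  "motion": [
    [0,0,0,0,-0.04,0.2,0],
    [0,0,0,0,-0.08,0.4,0],
    [0,0,0,0,-0.12,0.6,0],
    [0,0,0,0,-0.14,0.8,0],
    [0,0,0,0,-0.14,1,0]
  ]
}}

```text
clock: 15.32
eef_pos: [0.4934, 0.0074, 0.11]
tool_rot: [0.772, 0.636, 0.001, 0.002]
ft_force: [-0.7, 0.2, 0.8]
grip_width: -0.0001
grasp_force: 0.4
```

Call:
{"name": "nudge_tcp", "arguments": {
  "motion": [
    [0,0,0,0,0,0.12,0],
    [0,0,0,0,0,0.24,0],
    [0,0,0,0,0,0.36,0]
  ]
}}

```text
clock: 15.7
eef_pos: [0.4936, 0.0074, 0.1011]
tool_rot: [0.772, 0.636, 0.001, 0.002]
ft_force: [0.1, -0.2, 1.0]
grip_width: -0.0001
grasp_force: 0.3
```

Call:
{"name": "nudge_tcp", "arguments": {
  "motion": [
    [0,0,0,0,0,0.08,0],
    [0,0,0,0,0,0.16,0]
  ]
}}

```text
clock: 15.95
eef_pos: [0.4936, 0.0074, 0.098]
tool_rot: [0.772, 0.636, 0.001, 0.002]
ft_force: [-4.6, -0.2, 15.7]
grip_width: 0.0003
grasp_force: 7.6
```

```bash
python3 -c "from h import *;st()"
```

```text
t 15.95 J [ 0.0161  0.3265 -0.2453  0.9941 -0.002   1.7794] F [-4.6018 -0.2065 15.7398]
tcp chest [-0.0716  0.0014  0.098 ]
```

The lid met the rim at z≈0.098, which is the lid's outer face when shut. I'll lift off and check.

Call:
{"name": "nudge_tcp", "arguments": {
  "motion": [
    [0,0,0,0,0,-0.12,0],
    [0,0,0,0,0,-0.4,0],
    [0,0,0,0,0,-2.4,0],
    [0,0,0,0,0,-4.8,0],
    [0,0,0,0,0,-6.4,0],
    [0,0,0,0,-2.4,-6.4,0],
    [0,0,0,0,-4.8,-6.4,0],
    [0,0,0,0,-4.8,-6.4,0]
  ]
}}

```text
clock: 16.95
eef_pos: [0.3707, 0.0308, 0.2566]
tool_rot: [0.771, 0.636, 0.0, 0.002]
ft_force: [0.8, -0.3, 0.9]
grip_width: 0.0001
grasp_force: 0.0
```

Run:
```python
from h import *
st()
j=viewer.camera("side")[:,:,::-1]; i=viewer.camera("top")[:,:,::-1]
print("pred lid corner FL side",proj("side",ch(-.124,.166,.096)),"FR",proj("side",ch(-.124,-.166,.096)),"top",proj("top",[ch(-.124,s*.166,.096) for s in(1,-1)]))
cv2.imwrite("pics/g5.png",np.hstack([cv2.resize(i[140:300,170:430],(400,400)),cv2.resize(j[180:340,180:360],(400,400))]))
```

```text
t 16.95 J [ 0.0848 -0.0277 -0.2339  1.3625 -0.0022  1.8466] F [ 0.7803 -0.2653  0.8873]
tcp chest [-0.1967  0.001   0.2566]
pred lid corner FL side [[252.4791 287.0529]] FR [[331.2784 248.1063]] top [[196.0619 240.2456]
 [309.2276 280.3604]]
```

View pics/g5.png

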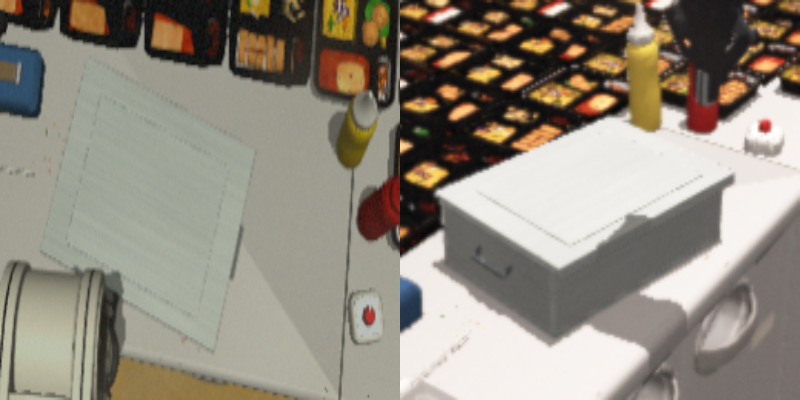

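The lid's front-left corner is at (252,287), against a predicted (252.5,287), so the lid is fully shut. The bottles and timer stand where they were.

```bash
python3 -c "from workcell import bot, viewer, workorder;print(workorder.job_done())"
```

```text
the job is handed in; nothing more can be done
None
```

The job is handed in at about 17 s: the cups were seen standing in the chest beside the label block and released, the stay was unlocked with the lid still up, the lid was lowered gently until fully shut, and the timer and sauce bottles were not disturbed.

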